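Open the display case's drying canister

ROBOT

A 6-joint arm with a two-finger parallel gripper is mounted at the origin on the work surface. World frame = base frame: x ahead of the robot, y to its left, z up, the work surface at z = 0. Lengths are in mm, angles in rad, forces in N, time in s.
With the tool pointing down it reaches from about 350 to 875 mm from the base axis. Payload 4.2 kg.
Tool frame: the origin (TCP) lies midway between the tips of the shut fingers; the grasp point (between the pads) lies 19 mm behind it; z points along the fingers, y is the direction in which the jaws open and shut (so a half turn about z gives the same grasp; the last joint's range is limited). The gripper opens to 85 mm and grips with 20 to 120 N. Pads are 22 mm wide; open, the fingers measure 114 mm over their backs; the gripper's body (76 mm by 85 mm) begins 54 mm behind the grasp point. The pads swing forward as they close: fully open they stand 13 mm farther back than shut.
Start: joints at [-0.949, 0.385, 0.008, 0, -1.194, -0.259], TCP at [221.822, -584.289, 231.312] pointing down, gripper open.
Joint ranges: [-3.14, 3.14], [-1.21, 2.06], [-1.07, 1.41], [-3.16, 2.05], [-2.99, -0.16], [-3.1, 3.1]. Speed limits (rad/s): [2.79, 2.79, 3.14, 3.14, 3.14, 3.14].

INTERFACE

Orientations are given as a unit quaternion [x, y, z, w].
In Python, from bench import arm gives the robot as it stands. The module is installed in compiled form; this text tells all that it offers.
- The arm moves only by the tool drive_tool, never from a script. Its argument "moves" is a list that holds one entry, the list of rows, each a list of 7 numbers: the opening, from 0 (shut) to 1 (fully open), then the shift along the tool's x, y, z in m, then the turn, a rotation vector about the tool's x, y, z in rad. In form: [[[hand, dx, dy, dz, wx, wy, wz], ...]]. A call has 1 to 20 rows; each row shifts and turns the pose as measured when the row begins, along the tool's axes as they then stand; what a row does not reach is not made up. A row lasts 1/10 s, in which the tool goes at most 50 mm and 8.59 degrees, less where a joint would pass 70% of its speed; a pose out of reach is approached as far as the arm can. A call with a gripper value outside its range is refused whole. The fingers move at their own pace and stop on an object; the grip force is fixed at half the most. Time passes only in rows, so rows that do not move let the fingers close. It gives the time, the measured TCP pose, the force and the opening at its end, in the units of the state.
- arm.read_state(): the state, without advancing time (a new reading comes with each control period).
- arm.get_image(name): name is "scene" or "top" or "wrist"; returns (picture, depth): 480x640x3 uint8, red, green, blue; 480x640 float32, mm along the optical axis (not along the pixel's ray), 0 where there is no reading.
- arm.camera_params(name): a dict with "fov_y" (degrees; the focal length in pixels is half the picture's height over the tangent of half this angle, whatever the lens; pixels are square), "cx", "cy" (the principal point, pixels), "world_from_camera" (4x4, takes a point from camera to world coordinates); the wrist camera has in their place "T_tool_cam" (4x4, takes a point from camera to tool coordinates, whose origin is the TCP and whose axes are the flange's). Camera axes: x right, y down, z forward; pixel columns grow to the right and rows downward; lengths in mm; the calibration is good to about 2 mm. A picture is of the moment at which its call begins: read the wrist's pose just before it. camera_params takes no time and is no camera call.
- arm.job_done(): hands the job in, once; it reports no verdict.
The state is a dict: "clock": time; "joints": joint angles; "joint_vel": joint speeds; "joint_efforts": joint torques, N m; "position": TCP position; "ee_rot": TCP orientation; "contact_force": force on the tool from outside, world axes, zero at the start; "wrist_torque": the same for the moment, N m; "gripper_width": finger opening in mm.
Only numpy, scipy, OpenCV 4.12 (cv2) and the standard library are available. Lean on these libraries where they do the work, as an engineer would, in place of code of your own. Each camera call takes 0.05 s, during which the arm holds its last target.

TASK

Take the grey cap off the drying canister: squeeze its two orange side tabs inward and, keeping them squeezed, turn the cap counter-clockwise (seen from above) about a quarter turn, then lift it straight off the neck. Carry it to the cork mat and set it down, without dropping it, upright and wholly on the mat, then let go. Leave the loose pieces on the ledge where they are.

Things in the scene. Friction and masses are not known exactly. Their poses are not given: they have to be found in the camera images.
- canister: White drying canister with a blue band, fixed to the ledge by a dark round foot (diameter 108). Diameter 84; flat shoulder 70 above the ledge. Origin: centre of the underside; z up. Two black posts, 7 tall, stand on the shoulder 32 from the axis: the feet of unsqueezed tabs run against them, so the cap cannot turn. Fingers turning with the cap must stay above 77 from the ledge.
- canister_neck (a point): Centre of the top of the canister's grey neck, diameter 32, 110 above the ledge, hidden by the cap at first. Two bayonet lugs on it hold the cap. The cap turns counter-clockwise only: it comes free after 50 degrees (0.87 rad) and stops at about 110; 80 degrees is a good turn. It then lifts straight up and is clear after 42.
- cap_center (a point): Centre of the loose grey cap, on its axis, half-way up: 21 above its rim, 21 below its top. Cap: diameter 50, height 42, 55 to 95 g. It starts locked on the neck, centre 93 above the ledge, with 1.3 side play. z: up out of its top; x: from tab to tab (tabs on +x and -x), like the white stripe on top; at first along the canister's x within 2 degrees. Set down, it stands on its rim.
- tab_a_grip (a point): Grip point on the outer face of the orange tab on the cap's +x side; 33 from the cap's axis when out, 8 above cap_center. The tab is a flat upright plate 20 wide, 3 thick, from 20 below to 21 above cap_center. Grip both tabs at once across the cap: 66 over both when out, 52 fully squeezed. The cap is also carried by them.
- tab_b_grip (a point): The same on the orange tab at the cap's -x side.
- tab_a (a joint): Inward travel of tab a, m: 0 out, 0.007 fully squeezed. Sprung: about 4 N to start, 8 N fully in; springs back out when released. The tab clears its post only past about 0.003 to 0.005; squeeze both fully home (a grip of about 25 N).
- tab_b (a joint): The same for tab b.
- mat_top (a point): Centre of the upper face of the square cork mat, 150 x 150, 4 thick, fixed; x and y along its edges.
- wood_round: polished petrified wood round, brown disc, diameter 108, height 22, loose; origin at the centre of its underside. Leave it where it is.
- ring_gauge: steel ring gauge, outer diameter 72, height 22, loose; origin at the centre of its underside. Leave it where it is.
- jade: chunk of green jade, about 75 x 55 x 55, loose; origin at the centre of its underside. Leave it where it is.
- settings_tray: white plastic tray of cabochon settings, 150 x 200 x 18, loose; origin at the centre of its underside. Leave it where it is.
- polish_jar: small amber jar of polish, diameter 56, height 55, loose; origin at the centre of its underside. Leave it where it is.
- brush: hand brush lying on the ledge, about 200 long, loose; origin under its middle. Leave it where it is.
Mind the look-alikes: they are no part of the job. There is more than one size of the part that bears mat_top; the job needs the larger. Leave any yellow look-alike of the part that bears cap_center alone.

How it is judged:
By the outcome, as a careful person would: the job done as asked, in the order asked, and still so for the second after the job is handed in, with the robot touching nothing.
It also fails if it takes over 54 s, if anything falls off the work surface, if the arm or the gripper's body presses on something with over 40 N, if the wrist force passes 120 N, or if a joint passes its speed limit or range.

## Working session

There is one attempt and no reset: what is moved stays moved. The work goes in short steps, Python scripts to look and compute and a tool call to move; the robot and the scene stay as the last step left them, time stands still between calls to the robot, and variables do not carry over. Pictures are saved under pics/ and viewed, and the job is handed in when it is done.

Besides the shell and the picture viewer there is one more tool, called after "Request:" in YAML: its name, and indented under it one key for each argument. drive_tool: Moves the arm, as the interface text tells. Its arguments: {"type":"object","properties":{"moves":{"type":"array","items":{"type":"array","items":{"type":"array","items":{"type":"number"}}}}},"required":["moves"]}

```bash
mkdir -p pics
python3 - <<'E'
from bench import arm
import cv2,numpy as np
print(arm.read_state())
for n in ["scene","top","wrist"]:
    p,d=arm.get_image(n); np.savez(f"pics/{n}0.npz",p=p,d=d)
    cv2.imwrite(f"pics/{n}0.png",p[:,:,::-1]); print(n,arm.camera_params(n))
E
```

```text
{'clock': 0.0, 'joints': array([-9.49409216e-01,  3.85549887e-01,  6.61238018e-03, -4.87069038e-04,
       -1.19403334e+00, -2.58604707e-01]), 'joint_vel': array([ 7.39274922e-05,  2.29603803e-03, -2.72751797e-05, -1.46355358e-04,
        6.25743332e-04, -2.19931142e-03]), 'joint_efforts': array([-4.70505202e-04, -3.92289126e+01,  1.88393748e+01,  4.18629795e+00,
       -4.84386866e-03,  1.21503942e-05]), 'position': array([ 221.59904996, -583.75533081,  230.22214143]), 'ee_rot': array([-1.80309641e-01,  9.83609272e-01,  1.08011574e-03, -2.58307246e-04]), 'contact_force': array([-0.55145302,  0.5397035 ,  0.56122777]), 'wrist_torque': array([ 0.02859174, -0.02100716, -0.02121662]), 'gripper_width': 84.71655097667438}
scene {'fov_y': 57.533111373806875, 'cx': 322.9875704769021, 'cy': 238.78189442397175, 'world_from_camera': array([[ 8.75068705e-01,  3.28609434e-01, -3.55345750e-01,
         9.29509279e+02],
       [ 4.83910863e-01, -5.80028863e-01,  6.55283752e-01,
        -6.91010139e+02],
       [ 9.22163161e-03, -7.45373972e-01, -6.66582780e-01,
         8.00565707e+02],
       [ 0
[... 264 characters left out ...]
,
       [-9.99843390e-01,  1.74020756e-02,  3.21932745e-03,
        -1.83070196e+01],
       [-4.25603052e-03, -5.98687426e-02, -9.98197185e-01,
         1.84176758e+03],
       [ 0.00000000e+00,  0.00000000e+00,  0.00000000e+00,
         1.00000000e+00]])}
wrist {'fov_y': 58.7422142006392, 'cx': 317.45579968440234, 'cy': 241.29121050611718, 'T_tool_cam': array([[-3.72649546e-04, -9.58342922e-01, -2.85619860e-01,
         7.31585735e+01],
       [ 9.99999805e-01, -5.00067563e-04,  3.73176910e-04,
         7.15108899e-01],
       [-5.00460678e-04, -2.85619665e-01,  9.58342922e-01,
        -1.42992022e+02],
       [ 0.00000000e+00,  0.00000000e+00,  0.00000000e+00,
         1.00000000e+00]])}
```

View pics/top0.png

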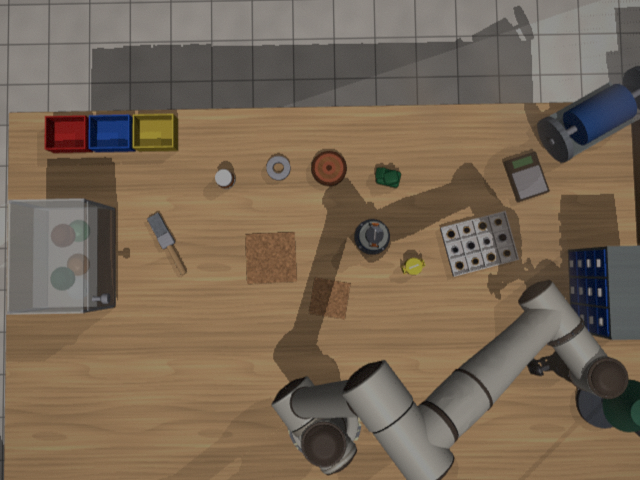

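View pics/scene0.png

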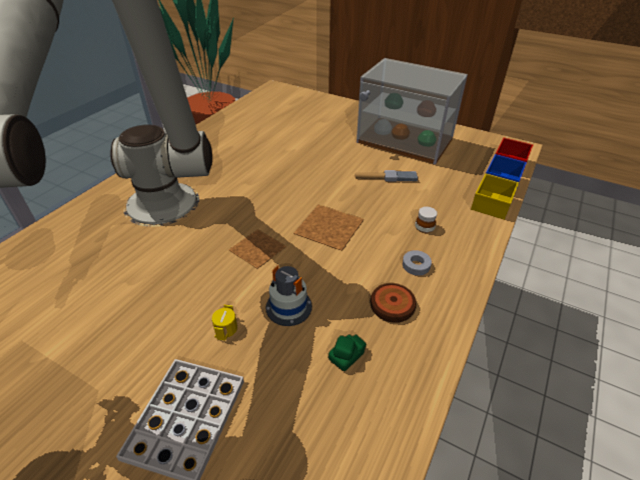

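View pics/wrist0.png

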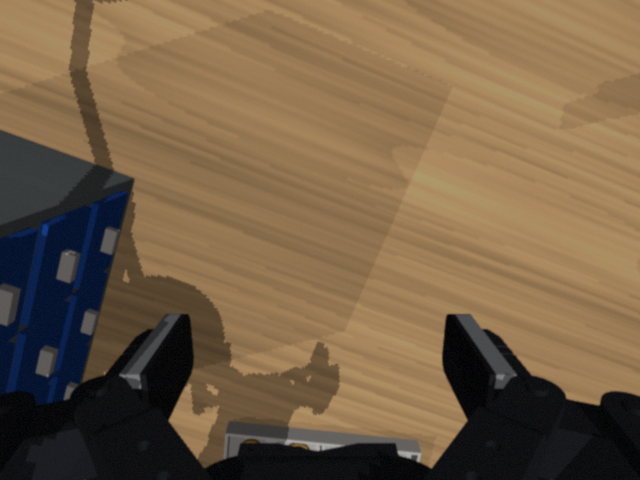

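The top view shows two cork mats, at (271,258) and (330,298). The first is larger and is the target; I still have to measure it. The canister with the grey cap is at (373,236). The yellow look-alike is at (412,267) and stays where it is. Next I'll enlarge and measure.

```bash
cat > h.py <<'E'
import numpy as np,cv2
from bench import arm
from scipy.spatial.transform import Rotation as R
def cam(n,st=None):
    c=arm.camera_params(n); f=240/np.tan(np.radians(c['fov_y']/2))
    if n=='wrist':
        T=np.eye(4);T[:3,:3]=R.from_quat(st['ee_rot']).as_matrix();T[:3,3]=st['position'];M=T@c['T_tool_cam']
    else: M=c['world_from_camera']
    return f,c['cx'],c['cy'],M
def cloud(n,d,st=None):
    f,cx,cy,M=cam(n,st); v,u=np.mgrid[:480,:640]
    P=np.stack([(u-cx)/f*d,(v-cy)/f*d,d],-1)@M[:3,:3].T+M[:3,3]
    P[d==0]=np.nan; return P
def onplane(n,uv,z,st=None):
    f,cx,cy,M=cam(n,st); r=M[:3,:3]@np.array([(uv[0]-cx)/f,(uv[1]-cy)/f,1]); return M[:3,3]+r*(z-M[2,3])/r[2]
def proj(n,X,st=None):
    f,cx,cy,M=cam(n,st); q=M[:3,:3].T@(np.asarray(X)-M[:3,3]); return q[0]/q[2]*f+cx,q[1]/q[2]*f+cy
E
python3 - <<'E'
from h import *
t=np.load('pics/top0.npz');s=np.load('pics/scene0.npz')
a=cv2.resize(t['p'][200:290,340:430],(450,450),interpolation=cv2.INTER_CUBIC)
b=cv2.resize(s['p'][255:330,250:325],(350,350),interpolation=cv2.INTER_CUBIC)
o=np.zeros((450,800,3),np.uint8);o[:,:450]=a;o[:350,450:]=b
cv2.imwrite('pics/crop0.png',o[:,:,::-1])
P=cloud('top',t['d']);Q=cloud('scene',s['d'])
for nm,C in(('top',P),('scene',Q)):
    z=C[...,2]; r=np.hypot(C[...,0]-450,C[...,1]+70)
    m=(z>106)&(z<125)&(r<60); print(nm,m.sum(),C[m].mean(0),C[m].min(0),C[m].max(0))
    g=lambda lo,hi:(z>lo)&(z<hi)&(r<60)
    m=g(64,76); print(' shoulder',m.sum(),C[m].mean(0),C[m].min(0),C[m].max(0))
# mat via colour in top
hsv=cv2.cvtColor(t['p'],cv2.COLOR_RGB2HSV)
for uv in((271,258),(330,298),(371,236)):print(hsv[uv[1],uv[0]],P[uv[1],uv[0]],onplane('top',uv,4), t['p'][uv[1],uv[0]])
E
```

```text
<stdin>:10: RuntimeWarning: Mean of empty slice.
  ret = um.true_divide(
Traceback (most recent call last):
ValueError: zero-size array to reduction operation minimum which has no identity
```

View pics/crop0.png

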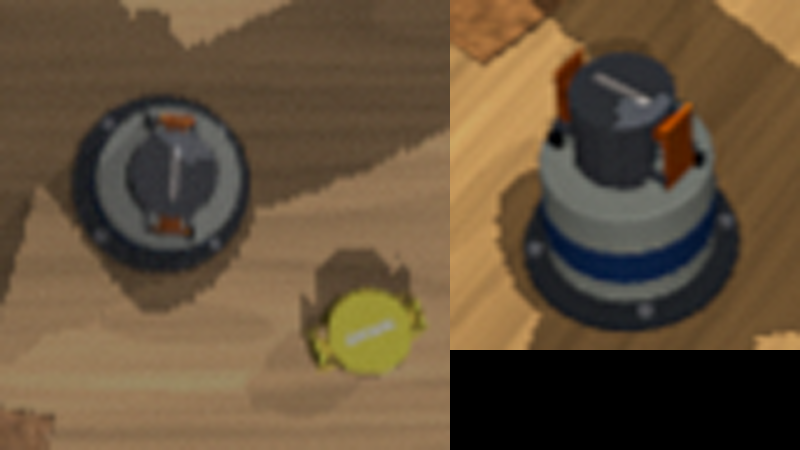

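The crop confirms it: the grey cap with its white stripe and two orange tabs sits on the canister with the blue band. The yellow cap stands alone beside it.

Run:
```python
from h import *
t=np.load('pics/top0.npz');s=np.load('pics/scene0.npz')
P=cloud('top',t['d']);Q=cloud('scene',s['d'])
for uv in((271,258),(330,298),(371,236)):print(t['p'][uv[1],uv[0]],P[uv[1],uv[0]])
c0=onplane('top',(374,234),114);print(c0)
for nm,C in(('top',P),('scene',Q)):
    z=C[...,2]; r=np.hypot(C[...,0]-c0[0],C[...,1]-c0[1])
    for lo,hi in((108,125),(62,78)):
        m=(z>lo)&(z<hi)&(r<60); print(nm,lo,m.sum(),np.median(z[m]) if m.any() else 0, (C[m].min(0)+C[m].max(0))/2 if m.any() else 0,np.ptp(C[m],axis=0) if m.any() else 0)
# orange tabs
for n,d in(('top',t),('scene',s)):
    h=cv2.cvtColor(d['p'],cv2.COLOR_RGB2HSV).astype(int); m=((h[...,0]<12)&(h[...,1]>170)&(h[...,2]>70)).astype(np.uint8)
    k,l,st,ce=cv2.connectedComponentsWithStats(m)
    u0,v0=proj(n,[c0[0],c0[1],100])
    for i in range(1,k):
        if st[i,4]>3 and np.hypot(ce[i,0]-u0,ce[i,1]-v0)<60: print(n,st[i],ce[i],onplane(n,ce[i],114))
# mats
for c in((271,258),(330,298)):
    h=cv2.cvtColor(t['p'],cv2.COLOR_RGB2LAB).astype(float)
    ref=np.median(h[c[1]-4:c[1]+5,c[0]-4:c[0]+5].reshape(-1,3),0)
    b=cv2.GaussianBlur(h,(0,0),1.2); m=(np.abs(b[...,1]-ref[1])<4)&(np.abs(b[...,2]-ref[2])<9)&(b[...,0]<ref[0]+25)
    m=cv2.morphologyEx(m.astype(np.uint8),cv2.MORPH_OPEN,np.ones((5,5)))
    k,l=cv2.connectedComponents(m); mm=(l==l[c[1],c[0]]).astype(np.uint8)
    cn=max(cv2.findContours(mm,0,2)[0],key=cv2.contourArea); rr=cv2.minAreaRect(cn); print(ref,rr)
    B=np.array([onplane('top',q,4) for q in cv2.boxPoints(rr)]);print(B.round(1),B.mean(0),np.linalg.norm(np.diff(B,axis=0),axis=1))
a=cv2.resize(t['p'][205:335,220:380],(800,650)[0:2],interpolation=cv2.INTER_CUBIC)
cv2.imwrite('pics/mats.png',cv2.resize(a,(720,585))[:,:,::-1])
```

```text
[127  94  67] [488.87151821 149.86374834   3.90239198]
[114  85  59] [366.20780745 -25.11163944   0.7676693 ]
[49 51 53] [ 543.69651383 -143.46580451  116.31449632]
[ 549.33459411 -152.23263722  114.        ]
top 108 243 114.67615358792705 [ 548.04016118 -153.43473587  115.1309485 ] [65.70942217 48.61819705 14.25514159]
top 62 312 70.19490758144195 [ 547.77500758 -152.7178161    70.06513661] [79.04310195 81.96160214 15.56610427]
scene 108 375 113.74023940265022 [ 549.28777099 -153.89015598  112.80958859] [66.69999337 52.44018244  9.45321543]
scene 62 452 69.73386478574156 [ 549.81710473 -154.73032978   69.95136729] [79.88391631 84.91345477 15.81481132]
top [372 244   4   2   7] [373.71428571 244.42857143] [ 519.85707961 -150.77712385  114.        ]
scene [273 267   5  14  22] [274.5        272.45454545] [ 525.06881844 -163.61399536  114.        ]
scene [294 279   8  16  49] [298.26530612 287.32653061] [ 592.2647655  -175.07600272  114.        ]
[102. 138. 149.] ((237.0, 257.5), (53.0, 120.0), 90.0)
[[575.  432.    4. ]
 [568.7  70.6   4. ]
 [409.7  72.9   4. ]
 [415.9 432.5   4. ]] [492.33989279 252.02144597   4.        ] [361.4686966  158.97799864 359.59848242]
[ 97. 137. 148.] ((328.4864807128906, 297.0810852050781), (41.09974670410156, 40.11335372924805), 9.462323188781738)
[[321.6  50.6   4. ]
 [439.1  29.    4. ]
 [416.8 -92.    4. ]
 [299.6 -70.    4. ]] [369.28332818 -20.61721754   4.        ] [119.45191615 123.05716302 119.34077413]
```

View pics/mats.png

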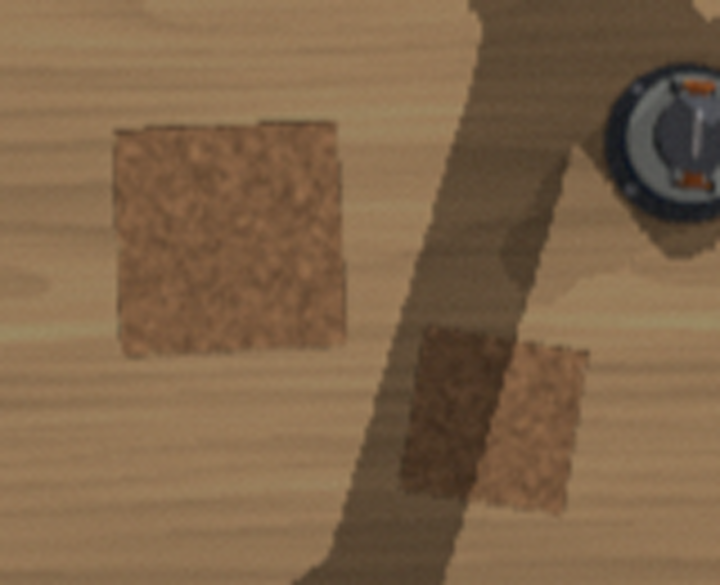

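Measurements so far:
- **Cap:** axis at about (548.5, −153.5), top at z≈114, with the expected sizes of 66 × 50.
- **Larger mat:** centre at about (489, 150), sides about 150.
- **Smaller mat:** sides about 120, so it's not the one.

Now I'll move above the cap for a close wrist view.

Request:
drive_tool:
  moves:
    - [[1,-0.038,0.024,0,0,0,0],[1,-0.038,0.024,0,0,0,0],[1,-0.038,0.024,0,0,0,0],[1,-0.038,0.024,0,0,0,0],[1,-0.038,0.024,0,0,0,0],[1,-0.038,0.024,0,0,0,0],[1,-0.038,0.024,0,0,0,0],[1,-0.038,0.024,0,0,0,0],[1,-0.038,0.024,0,0,0,0],[1,-0.038,0.024,0,0,0,0],[1,-0.038,0.024,0,0,0,0],[1,-0.038,0.024,0,0,0,0],[1,0,0,0,0,0,-0.144],[1,0,0,0,0,0,-0.144],[1,0,0,0,0,0,-0.144],[1,0,0,0,0,0,-0.144],[1,0,0,0,0,0,-0.144],[1,0,0,0,0,0,-0.144],[1,0,0,0,0,0,-0.144],[1,0,0,0,0,0,-0.144]]

```text
clock: 2.15
position: [556.5, -133.3, 222.6]
ee_rot: [-0.7, 0.714, 0.007, -0.002]
contact_force: [-0.5, 0.5, -1.2]
gripper_width: 85.7
```

```bash
cat > look.py <<'E'
from h import *
import sys
def look(tag):
    st=arm.read_state(); p,d=arm.get_image('wrist'); np.savez(f'pics/w{tag}.npz',p=p,d=d,pos=st['position'],q=st['ee_rot'])
    cv2.imwrite(f'pics/w{tag}.png',p[:,:,::-1]); return st,p,d
E
python3 - <<'E'
from look import *
st,p,d=look('1'); print(st['position'],R.from_quat(st['ee_rot']).as_matrix().round(4),st['joints'])
P=cloud('wrist',d,st); z=P[...,2]
h=cv2.cvtColor(p,cv2.COLOR_RGB2HSV).astype(int)
near=np.hypot(P[...,0]-548,P[...,1]+153)<60
m=((h[...,0]<14)&(h[...,1]>150)&(h[...,2]>60)&near).astype(np.uint8)
k,l,s,ce=cv2.connectedComponentsWithStats(m)
for i in range(1,k):
    if s[i,4]>20: 
        mm=(l==i); print(s[i],ce[i],P[mm].min(0),P[mm].max(0)); t=mm&(z>112); print(' top',t.sum(),P[t].min(0) if t.any() else 0,P[t].max(0) if t.any() else 0)
m=near&(z>111)&(z<118); print('top',m.sum(),(P[m].min(0)+P[m].max(0))/2,np.ptp(P[m],axis=0))
m=near&(z>66)&(z<74); print('sh',m.sum(),(P[m].min(0)+P[m].max(0))/2,np.ptp(P[m],axis=0))
E
```

```text
[ 556.51841943 -133.30283313  222.57264557] [[-0.0191 -0.9997 -0.0121]
 [-0.9998  0.019   0.0068]
 [-0.0065  0.0123 -0.9999]] [ 0.04394061  0.30848814 -0.12566816 -0.0080092  -1.14846856 -0.05963359]
[273 177  16  40 368] [279.37228261 197.53532609] [ 571.85771094 -165.25471136   81.80440997] [ 581.10192795 -146.10201637  115.85844773]
 top 152 [ 577.15673577 -165.13468585  112.06818574] [ 581.10192795 -146.10201637  115.85844773]
[369 184  16  40 420] [376.28809524 202.67619048] [ 514.3776955  -160.13669801   76.80923007] [ 522.166767   -140.33906998  115.86756074]
 top 166 [ 514.3776955  -159.88423994  112.11849303] [ 518.80031511 -140.33906998  115.86756074]
top 5621 [ 547.66996647 -152.93088289  114.07108822] [67.02840793 49.22794505  6.03683329]
sh 4109 [ 547.91776731 -152.6528333    70.15401296] [82.90774223 82.68949719  7.5722077 ]
```

View pics/w1.png

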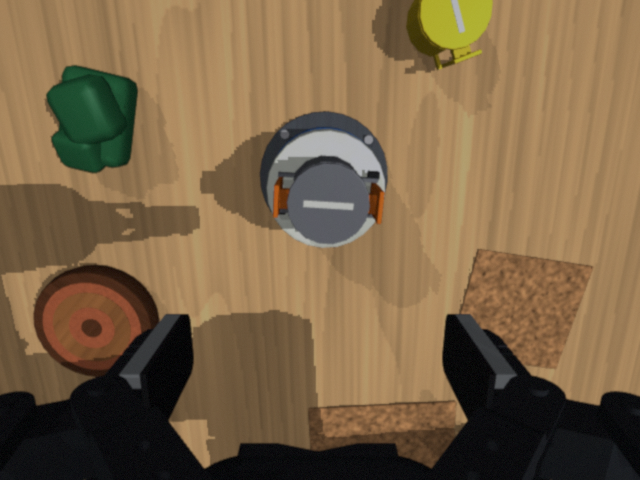

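The wrist view shows the cap at (330,205), with its tabs at (279,198) and (376,203). By depth the axis is at (547.7, −152.9) and the tab line lies at about −5°. That agrees with both fixed cameras. I'll align, come down to z 150 and check again.

Request:
drive_tool:
  moves:
    - [[1,0.02,0.0085,0,0,0,0],[1,0,0,0,0.012,0.0065,0.065],[1,0,0,0.036,0,0,0],[1,0,0,0.036,0,0,0],[1,0,0,0,0,0,0],[1,0,0,0,0,0,0]]

```text
clock: 2.8
position: [548.2, -154.2, 149.9]
ee_rot: [-0.672, 0.74, -0.001, 0.0]
contact_force: [0.9, -0.4, 0.8]
gripper_width: 85.3
```

```bash
cat > meas.py <<'E'
from look import *
def meas(tag):
    st,p,d=look(tag); Rm=R.from_quat(st['ee_rot']).as_matrix(); print(st['position'].round(1),Rm.round(4).tolist(),st['gripper_width'])
    P=cloud('wrist',d,st); z=P[...,2]
    h=cv2.cvtColor(p,cv2.COLOR_RGB2HSV).astype(int)
    near=np.hypot(P[...,0]-548,P[...,1]+153)<45
    m=((h[...,0]<14)&(h[...,1]>150)&(h[...,2]>60)&near).astype(np.uint8)
    k,l,s,ce=cv2.connectedComponentsWithStats(m)
    for i in range(1,k):
        if s[i,4]>20:
            mm=(l==i);t=mm&(z>112); 
            if t.any(): print(' tabtop',ce[i],t.sum(),P[t].mean(0))
    m=near&(z>111)&(z<118); print('top',m.sum(),(P[m].min(0)+P[m].max(0))/2,np.ptp(P[m],axis=0),np.median(z[m]))
    w=m&(h[...,1]<60)&(h[...,2]>140)
    v,u=np.nonzero(w); c=P[w][:,:2]; e=np.linalg.svd(c-c.mean(0))[2][0] if len(c)<5000 else 0; print('stripe',w.sum(),c.mean(0),np.degrees(np.arctan2(e[1],e[0])))
E
python3 -c "
from meas import meas; meas('2')"
```

```text
[ 548.2 -154.2  149.9] [[-0.0963, -0.9953, 0.0023], [-0.9953, 0.0963, -0.0012], [0.001, -0.0024, -1.0]] 85.32001054828613
 tabtop [252.61954887 275.4887218 ] 271 [ 578.91220066 -156.37547868  114.234955  ]
 tabtop [381.59477124 273.85882353] 291 [ 516.62025034 -150.57568293  114.24056386]
top 9520 [ 547.69916549 -152.76847002  113.83381414] [67.1594517  49.97378044  5.63253424] 114.42723742983803
stripe 0 [nan nan] 0.0meas.py:15: RuntimeWarning: Mean of empty slice.
  v,u=np.nonzero(w); c=P[w][:,:2]; e=np.linalg.svd(c-c.mean(0))[2][0] if len(c)<5000 else 0; print('stripe',w.sum(),c.mean(0),np.degrees(np.arctan2(e[1],e[0])))
  ret = um.true_divide(
```

View pics/w2.png

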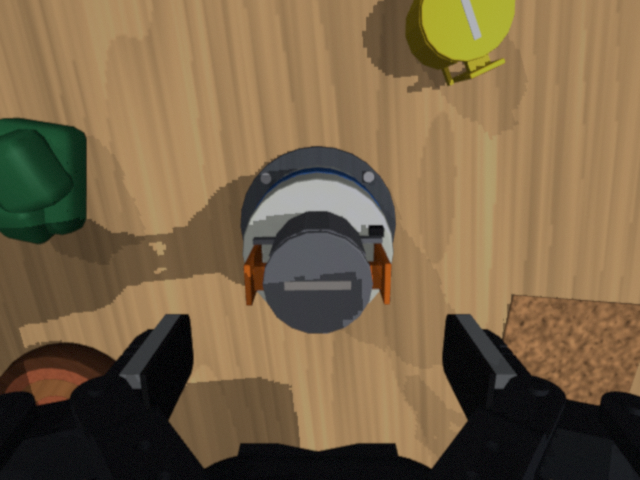

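The wrist view shows the tabs at (253,275) and (382,274), centred on the image axis. The stripe lies along the jaw direction, and the residual offset is about 1 mm. I'll descend 71 mm and squeeze.

Request:
drive_tool:
  moves:
    - [[1,-0.001,0.0004,0.02,0,0,0],[1,0,0,0.02,0,0,0],[1,0,0,0.02,0,0,0],[1,0,0,0.011,0,0,0],[1,0,0,0,0,0,0],[1,0,0,0,0,0,0]]

```text
clock: 3.45
position: [556.3, -153.5, 87.8]
ee_rot: [-0.672, 0.741, -0.009, 0.007]
contact_force: [1.0, 0.0, -0.2]
gripper_width: 85.3
```

```bash
python3 -c "
from look import *
st,p,d=look('3');print(st)"
```

```text
{'clock': 3.45, 'joints': array([ 0.01315219,  0.4361802 , -0.31438229,  0.00452586, -0.79800872,
       -0.11407289]), 'joint_vel': array([-0.00047907, -0.00308787,  0.00969776, -0.0003277 , -0.00555621,
       -0.00445326]), 'joint_efforts': array([-2.04670499e-02, -3.71725452e+01,  1.45481291e+01,  3.22183706e+00,
        3.67357617e-02,  1.81345381e-04]), 'position': array([ 556.3008008 , -153.45992739,   87.82481762]), 'ee_rot': array([-0.67165651,  0.74077755, -0.00857145,  0.00725917]), 'contact_force': array([ 1.00283025,  0.01306413, -0.2029541 ]), 'wrist_torque': array([-0.04585847,  0.04843296, -0.07520165]), 'gripper_width': 85.31877582190512}
```

View pics/w3.png

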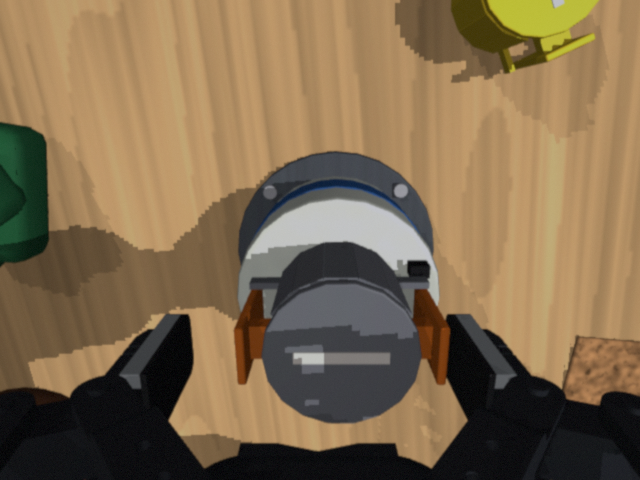

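No contact, but the arm ran off: x is +8 mm, z is 9 mm high and there's a slight tilt. I'll correct that before closing.

```bash
cat > corr.py <<'E'
from h import *
def corr(target,yaw_deg):
    "tool-frame shift (mm) and rotvec to bring TCP to target, pointing down, tool y at yaw_deg"
    st=arm.read_state(); Rm=R.from_quat(st['ee_rot']).as_matrix()
    a=np.radians(yaw_deg); y=np.array([np.cos(a),np.sin(a),0]); z=np.array([0,0,-1.]); x=np.cross(y,z)
    Rt=np.stack([x,y,z],1)
    print('pos',st['position'].round(1),'yaw',np.degrees(np.arctan2(Rm[1,1],Rm[0,1])).round(2),'w',round(st['gripper_width'],1),'F',st['contact_force'].round(1),'j',st['joints'].round(2))
    print('shift',(Rm.T@(np.array(target)-st['position'])).round(1),'rot',R.from_matrix(Rm.T@Rt).as_rotvec().round(4))
E
python3 -c "
from corr import corr; corr([547.7,-153.0,79.5],174.6)"
```

```text
pos [ 556.4 -153.5   88. ] yaw 174.39 w 85.1 F [0.4 0.3 0.4] j [ 0.01  0.44 -0.31  0.   -0.8  -0.11]
shift [0.4 8.9 8.3] rot [-0.0229 -0.0007 -0.0036]
```

Request:
drive_tool:
  moves:
    - [[1,0,0.003,0.001,-0.008,0,-0.002],[1,0,0.003,0.001,-0.008,0,0],[1,0,0.003,0.001,-0.007,0,0],[1,0,0,0,0,0,0]]

```text
clock: 3.9
position: [548.3, -152.6, 87.5]
ee_rot: [-0.673, 0.74, -0.001, 0.001]
contact_force: [-0.1, -0.2, 0.6]
gripper_width: 85.4
```

```bash
python3 -c "
from corr import corr; corr([547.7,-153.0,79.5],174.6)"
```

```text
pos [ 548.3 -152.6   87.5] yaw 174.52 w 85.4 F [-0.1 -0.2  0.6] j [ 0.01  0.43 -0.32  0.   -0.82 -0.11]
shift [0.5 0.5 8. ] rot [-0.003  -0.0005 -0.0013]
```

Now the last 8 mm, in small rows.

Request:
drive_tool:
  moves:
    - [[1,0.0004,0.0004,0.003,-0.002,0,0],[1,0,0,0.003,-0.001,0,0],[1,0,0,0.003,0,0,0],[1,0,0,0,0,0,0]]

```text
clock: 4.3
position: [547.7, -153.0, 77.7]
ee_rot: [-0.672, 0.74, -0.0, -0.0]
contact_force: [-1.3, 0.2, -0.2]
gripper_width: 85.7
```

```bash
python3 -c "
from corr import corr; corr([547.7,-153.0,79.5],174.6)
from look import look; look('4')"
```

```text
pos [ 547.7 -153.    77.7] yaw 174.52 w 85.7 F [-1.3  0.2 -0.2] j [ 0.01  0.45 -0.33  0.   -0.8  -0.11]
shift [-0.  -0.  -1.8] rot [ 0.0004 -0.0004 -0.0015]
```

View pics/w4.png

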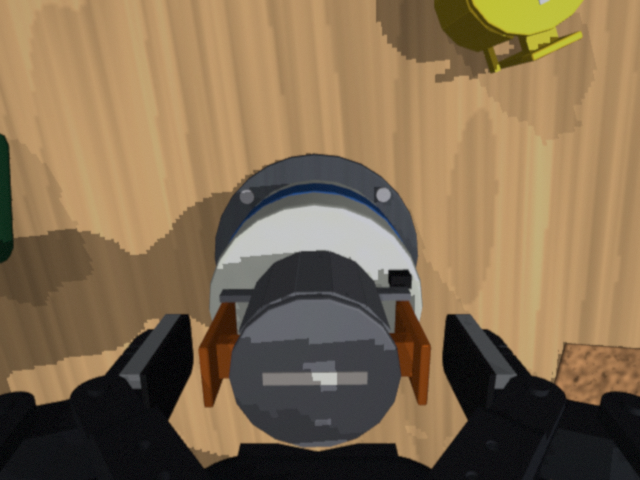

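The fingers straddle both tabs evenly: 10–15 px to the tab at (205,355) and 15–20 px to the one at (425,355). I'll rise 2 mm and close.

Request:
drive_tool:
  moves:
    - [[1,0,0,-0.002,0,0,0],[0,0,0,0,0,0,0],[0,0,0,0,0,0,0],[0,0,0,0,0,0,0],[0,0,0,0,0,0,0],[0,0,0,0,0,0,0],[0,0,0,0,0,0,0],[0,0,0,0,0,0,0],[0,0,0,0,0,0,0],[0,0,0,0,0,0,0]]

```text
clock: 5.35
position: [548.7, -153.3, 83.0]
ee_rot: [-0.673, 0.739, -0.001, -0.0]
contact_force: [-0.3, 1.5, 2.1]
gripper_width: 48.9
```

```bash
python3 -c "
from corr import corr; corr([547.7,-153.0,79.5],174.6)
from look import look; look('5')"
```

```text
pos [ 548.7 -153.3   83. ] yaw 174.62 w 48.9 F [-0.3  1.5  2.1] j [ 0.01  0.44 -0.32  0.   -0.81 -0.11]
shift [-0.2  1.1  3.5] rot [-0.0018 -0.0017  0.0004]
```

View pics/w5.png

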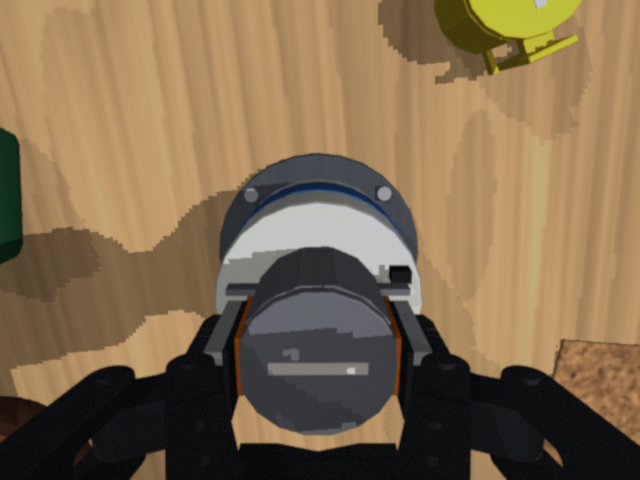

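Width is 48.9 mm and both tabs are flush against the cap, so they're fully squeezed. The finger tips should be above z≈83. I'll start turning counter-clockwise (tool −z) and watch the forces.

Request:
drive_tool:
  moves:
    - [[0,0,0,0,0,0,-0.05],[0,0,0,0,0,0,-0.07],[0,0,0,0,0,0,-0.07],[0,0,0,0,0,0,-0.07]]

```text
clock: 5.8
position: [549.3, -153.0, 83.1]
ee_rot: [0.766, -0.642, 0.002, -0.0]
contact_force: [0.4, 0.3, -0.4]
gripper_width: 48.6
```

```bash
python3 -c "
from corr import corr; corr([548.3,-153.2,83],174.6+80)"
```

```text
pos [ 549.3 -153.    83.1] yaw -169.93 w 48.6 F [ 0.4  0.3 -0.4] j [ 0.01  0.44 -0.32  0.   -0.81  0.16]
shift [0.1 1.  0.1] rot [-1.0000e-03 -3.2000e-03 -1.1262e+00]
```

Request:
drive_tool:
  moves:
    - [[0,0,0.0007,0,0,-0.002,-0.1],[0,0,0,0,0,0,-0.11],[0,0,0,0,0,0,-0.11],[0,0,0,0,0,0,-0.11],[0,0,0,0,0,0,-0.11]]

```text
clock: 6.3
position: [548.6, -152.6, 83.0]
ee_rot: [0.915, -0.404, 0.001, -0.001]
contact_force: [-0.7, 0.5, 1.0]
gripper_width: 48.9
```

```bash
python3 -c "
from corr import corr; corr([548.3,-153.2,83],174.6+80)
from look import look; look('6')"
```

```text
pos [ 548.6 -152.6   83. ] yaw -137.7 w 48.9 F [-0.7  0.5  1. ] j [ 0.01  0.44 -0.32 -0.   -0.81  0.73]
shift [0.2 0.6 0. ] rot [-0.0019 -0.0012 -0.5638]
```

View pics/w6.png

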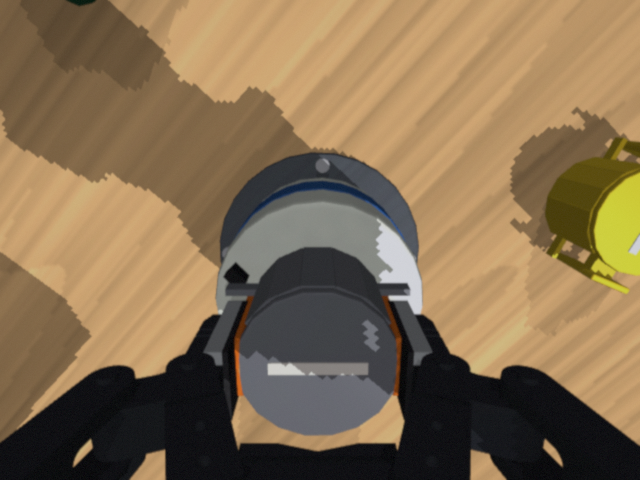

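The stripe stays aligned with the jaws, from (267,370) to (367,370), while the post has swung round to (237,273). So the cap is turning with the gripper, 48° so far. Another 32° to go.

Request:
drive_tool:
  moves:
    - [[0,0,0.0004,0,-0.002,0,-0.11],[0,0,0,0,0,0,-0.11],[0,0,0,0,0,0,-0.11],[0,0,0,0,0,0,-0.11],[0,0,0,0,0,0,-0.11],[0,0,0,0,0,0,0]]

```text
clock: 6.95
position: [547.8, -153.0, 83.0]
ee_rot: [0.991, -0.135, -0.0, 0.0]
contact_force: [0.3, -0.0, -0.6]
gripper_width: 49.3
```

```bash
python3 -c "
from corr import corr; corr([548.3,-153.2,83],174.6+80)
from look import look; look('7')"
```

```text
pos [ 547.8 -153.    83. ] yaw -105.47 w 49.3 F [ 0.3 -0.  -0.6] j [ 0.01  0.44 -0.32  0.   -0.81  1.29]
shift [0.5 0.  0. ] rot [ 0.0009  0.0004 -0.0013]
```

View pics/w7.png

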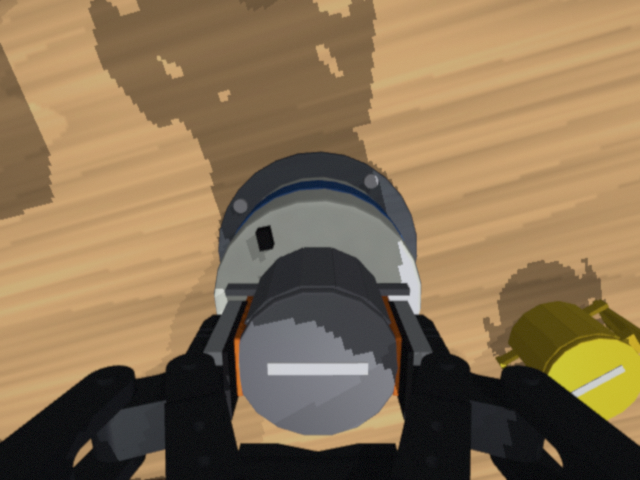

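The cap has turned 80° in all and the forces are near zero. Lifting straight up in small rows.

Request:
drive_tool:
  moves:
    - [[0,0,0,-0.003,0,0,0],[0,0,0,-0.004,0,0,0],[0,0,0,-0.004,0,0,0],[0,0,0,-0.004,0,0,0]]

```text
clock: 7.4
position: [547.3, -153.0, 98.2]
ee_rot: [0.99, -0.139, -0.001, 0.0]
contact_force: [-1.1, 0.5, -0.8]
gripper_width: 48.9
```

```bash
python3 -c "
from corr import corr; corr([547.8,-153.0,135],174.6+80)"
```

```text
pos [ 547.3 -153.    98.2] yaw -105.97 w 48.9 F [-1.1  0.5 -0.8] j [ 0.01  0.42 -0.31  0.   -0.85  1.28]
shift [  0.4  -0.1 -36.8] rot [ 0.0012  0.0022 -0.0099]
```

Request:
drive_tool:
  moves:
    - [[0,0.0003,0,-0.005,0,0.002,-0.005],[0,0,0,-0.005,0,0,0],[0,0,0,-0.005,0,0,0],[0,0,0,-0.005,0,0,0],[0,0,0,-0.005,0,0,0]]

```text
clock: 7.9
position: [547.8, -153.0, 125.9]
ee_rot: [0.991, -0.137, 0.0, 0.001]
contact_force: [0.1, -0.0, -0.4]
gripper_width: 49.0
```

```bash
python3 -c "
from corr import corr; corr([547.8,-153.0,150],174.6+80)
from look import look; look('8')"
```

```text
pos [ 547.8 -153.   125.9] yaw -105.71 w 49.0 F [ 0.1 -0.  -0.4] j [ 0.01  0.39 -0.28  0.   -0.91  1.28]
shift [  0.   -0.  -24.1] rot [ 0.0009 -0.0009 -0.0054]
```

View pics/w8.png

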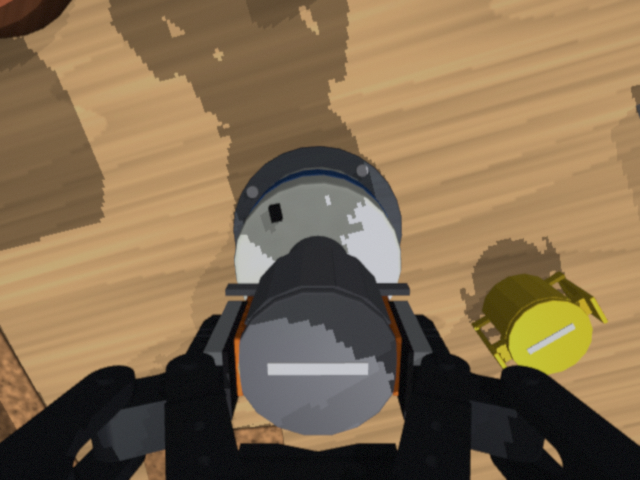

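The cap is rising with the gripper. Its grip picture hasn't changed and the canister recedes below. It's about clear, so I'll lift further.

Request:
drive_tool:
  moves:
    - [[0,0,0,-0.006,0,0,0],[0,0,0,-0.008,0,0,0],[0,0,0,-0.01,0,0,0],[0,0,0,-0.01,0,0,0],[0,0,0,-0.01,0,0,0],[0,0,0,-0.01,0,0,0],[0,0,0,0,0,0,0]]

```text
clock: 8.65
position: [548.8, -153.2, 186.9]
ee_rot: [0.991, -0.136, 0.002, 0.001]
contact_force: [0.6, -0.2, -0.8]
gripper_width: 49.2
```

```bash
python3 -c "
from corr import corr; corr([489,150,175],254.6)
from h import *
p,d=arm.get_image('scene');cv2.imwrite('pics/s9.png',p[:,:,::-1])"
```

```text
pos [ 548.8 -153.2  186.9] yaw -105.69 w 49.2 F [ 0.6 -0.2 -0.8] j [ 0.01  0.32 -0.2   0.   -1.04  1.28]
shift [-139.6 -275.7   11.1] rot [ 0.0005 -0.0049 -0.005 ]
```

View pics/s9.png

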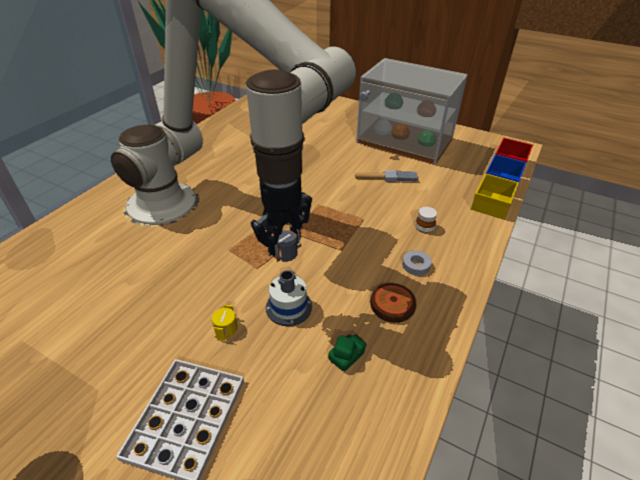

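The scene view shows the cap hanging from the gripper at (287,246) and the bare neck at (288,280). I'll carry it to the larger mat.

Request:
drive_tool:
  moves:
    - [[0,-0.005,-0.01,0,0,0,0],[0,-0.01,-0.02,0,0,0,0],[0,-0.01,-0.02,0,0,0,0],[0,-0.01,-0.02,0,0,0,0],[0,-0.01,-0.02,0,0,0,0],[0,-0.01,-0.02,0,0,0,0],[0,-0.01,-0.02,0,0,0,0],[0,-0.01,-0.02,0,0,0,0],[0,-0.01,-0.02,0,0,0,0],[0,-0.01,-0.02,0,0,0,0],[0,-0.01,-0.02,0,0,0,0],[0,-0.01,-0.02,0,0,0,0],[0,-0.01,-0.02,0,0,0,0],[0,-0.01,-0.02,0,0,0,0],[0,-0.005,-0.01,0,0,0,0],[0,0,0,0,0,0,0]]

```text
clock: 10.3
position: [475.9, 172.4, 176.1]
ee_rot: [0.991, -0.136, -0.008, 0.004]
contact_force: [0.3, 0.8, -1.2]
gripper_width: 49.3
```

```bash
python3 -c "
from corr import corr; corr([489,150,100],254.6)
from look import *; look('10')
p,d=arm.get_image('top');cv2.imwrite('pics/t10.png',cv2.resize(p[190:310,200:400],(800,480))[:,:,::-1])"
```

```text
pos [475.9 172.4 176.1] yaw -105.66 w 49.3 F [ 0.3  0.8 -1.2] j [ 0.66  0.24 -0.35 -0.01 -1.    0.64]
shift [19.8 17.3 76. ] rot [ 0.0094  0.0152 -0.0046]
```

View pics/w10.png

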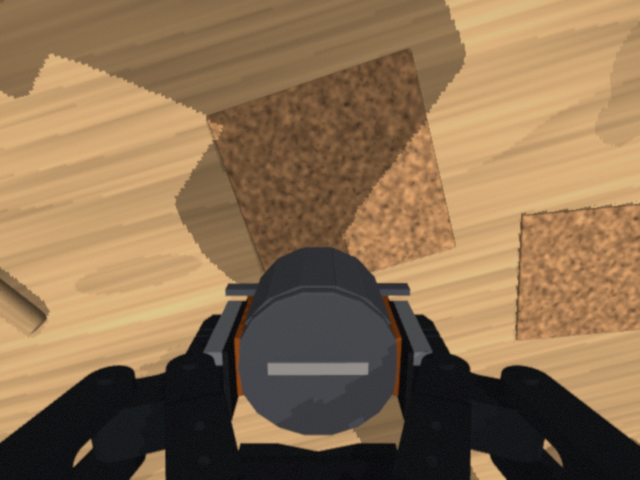

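View pics/t10.png

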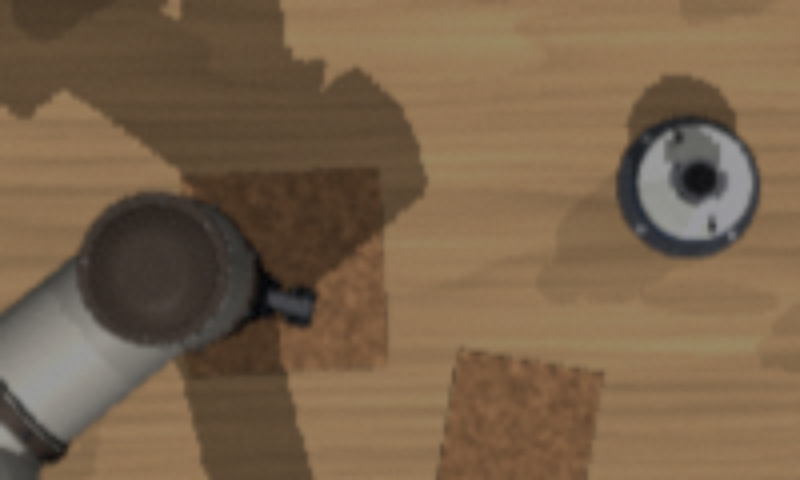

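The wrist view shows the big mat's corners at (208,116), (411,50) and (455,245), with the near one hidden. I'll use them to check the mat's centre.

Run:
```python
from h import *
f=np.load('pics/w10.npz'); st={'position':f['pos'],'ee_rot':f['q']}
A=[onplane('wrist',q,4,st) for q in((208,116),(411,50),(455,245))]
print(np.round(A,1),(A[0]+A[2])/2,np.linalg.norm(A[0]-A[1]),np.linalg.norm(A[2]-A[1]))
```

```text
[[561.8 227.2   4. ]
 [565.1  80.3   4. ]
 [419.5  76.    4. ]] [490.66050314 151.59876201   4.        ] 146.94814733380088 145.69954727029406
```

The wrist view agrees with the top view, with sides of about 147 and a centre within 2 mm. I'll correct position and tilt, then come down.

Request:
drive_tool:
  moves:
    - [[0,0.01,0.009,0,0.005,0.008,-0.003],[0,0.01,0.009,0,0.005,0.007,0],[0,0,0,0.01,0,0,0],[0,0,0,0.015,0,0,0],[0,0,0,0.015,0,0,0],[0,0,0,0.015,0,0,0],[0,0,0,0.015,0,0,0],[0,0,0,0.015,0,0,0],[0,0,0,0.015,0,0,0],[0,0,0,0.01,0,0,0],[0,0,0,0,0,0,0]]

```text
clock: 11.5
position: [491.8, 136.3, 57.4]
ee_rot: [0.99, -0.144, -0.001, 0.0]
contact_force: [0.5, -1.0, -0.7]
gripper_width: 49.1
```

```bash
python3 -c "
from corr import corr; corr([489.5,150.5,15],254.6)"
```

```text
pos [491.8 136.3  57.4] yaw -106.55 w 49.1 F [ 0.5 -1.  -0.7] j [ 0.59  0.4  -0.49 -0.   -0.69  0.69]
shift [ -6.2 -13.   42.4] rot [ 0.0012  0.0018 -0.02  ]
```

Request:
drive_tool:
  moves:
    - [[0,-0.003,-0.006,0,0,0,-0.01],[0,-0.003,-0.006,0,0,0,-0.01],[0,0,0,0.006,0,0,0],[0,0,0,0.006,0,0,0],[0,0,0,0.006,0,0,0],[0,0,0,0.006,0,0,0],[0,0,0,0.004,0,0,0],[0,0,0,0,0,0,0]]

```text
clock: 12.3
position: [490.6, 151.3, 28.8]
ee_rot: [0.991, -0.133, 0.001, -0.001]
contact_force: [-0.1, -0.7, -1.4]
gripper_width: 49.3
```

```bash
python3 -c "
from corr import corr; corr([489.5,150.5,15],254.6)
from look import *
look('11')
p,d=arm.get_image('scene');cv2.imwrite('pics/s11.png',cv2.resize(p[130:330,220:420],(600,600))[:,:,::-1])"
```

```text
pos [490.6 151.3  28.8] yaw -105.29 w 49.3 F [-0.1 -0.7 -1.4] j [ 0.62  0.45 -0.51 -0.   -0.62  0.69]
shift [-0.9  1.1 13.8] rot [-0.0018 -0.0011  0.002 ]
```

View pics/s11.png

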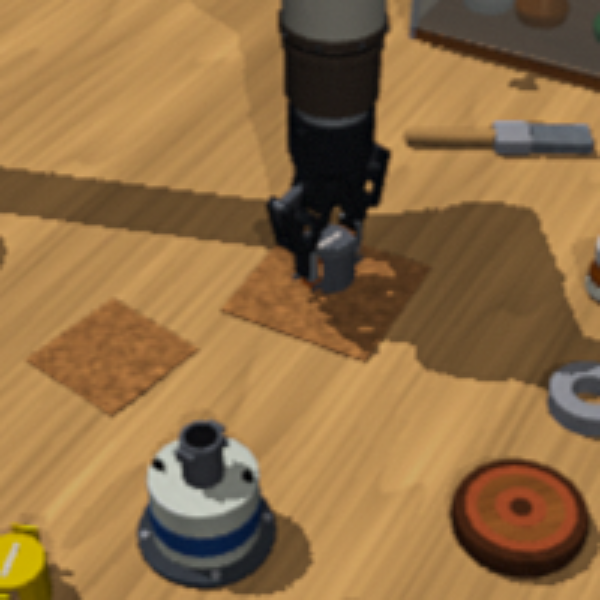

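View pics/w11.png

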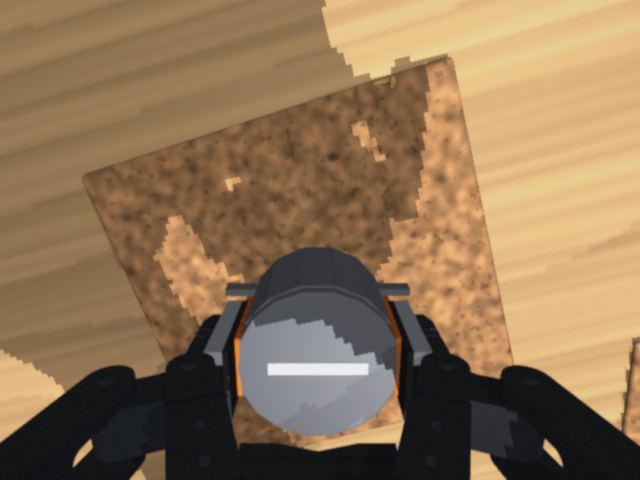

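The cap hangs over the middle of the mat: in the wrist view the mat spans (85,175) to (510,360) around it. The remaining drop is about 13 mm, and I'll take it slowly until there's contact.

Request:
drive_tool:
  moves:
    - [[0,0,0,0.004,-0.002,-0.001,0],[0,0,0,0.003,0,0,0],[0,0,0,0.002,0,0,0],[0,0,0,0,0,0,0]]

```text
clock: 12.8
position: [491.5, 151.7, 20.1]
ee_rot: [0.991, -0.133, 0.001, -0.001]
contact_force: [-0.7, 0.0, -1.8]
gripper_width: 49.3
```

Request:
drive_tool:
  moves:
    - [[0,0,0,0.0015,0,0,0],[0,0,0,0.001,0,0,0],[0,0,0,0,0,0,0]]

```text
clock: 13.1
position: [491.6, 151.7, 17.5]
ee_rot: [0.991, -0.133, 0.001, -0.001]
contact_force: [0.5, 0.2, -1.1]
gripper_width: 49.0
```

Request:
drive_tool:
  moves:
    - [[0,0,0,0.001,0,0,0],[0,0,0,0,0,0,0]]

```text
clock: 13.3
position: [491.6, 151.8, 16.5]
ee_rot: [0.991, -0.133, 0.001, -0.001]
contact_force: [0.2, -0.3, -1.6]
gripper_width: 49.5
```

Request:
drive_tool:
  moves:
    - [[0,0,0,0.001,0,0,0],[0,0,0,0,0,0,0]]

```text
clock: 13.5
position: [491.7, 151.8, 15.5]
ee_rot: [0.991, -0.133, 0.001, -0.001]
contact_force: [-0.0, -0.9, -1.0]
gripper_width: 48.9
```

Request:
drive_tool:
  moves:
    - [[0,0,0,0.001,0,0,0],[0,0,0,0,0,0,0]]

```text
clock: 13.7
position: [492.0, 151.9, 15.1]
ee_rot: [0.991, -0.133, 0.002, -0.001]
contact_force: [0.4, 0.3, 1.0]
gripper_width: 49.0
```

Request:
drive_tool:
  moves:
    - [[0,0,0,0.001,0,0,0],[0,0,0,0,0,0,0]]

```text
clock: 13.9
position: [492.1, 152.1, 15.2]
ee_rot: [0.991, -0.132, 0.002, -0.001]
contact_force: [0.3, -0.9, -1.4]
gripper_width: 49.2
```

The descent has stopped at 15.1 mm, where contact was expected (15). One firmer push to confirm.

Request:
drive_tool:
  moves:
    - [[0,0,0,0.0015,0,0,0],[0,0,0,0.0015,0,0,0]]

```text
clock: 14.1
position: [492.4, 152.1, 14.8]
ee_rot: [0.991, -0.132, 0.002, -0.0]
contact_force: [-5.6, 0.3, 18.0]
gripper_width: 49.3
```

```bash
python3 -c "
from corr import corr; corr([489.5,150.5,15],254.6)
from look import *
look('12')
p,d=arm.get_image('scene');cv2.imwrite('pics/s12.png',cv2.resize(p[170:270,280:380],(600,600),interpolation=cv2.INTER_CUBIC)[:,:,::-1])"
```

```text
pos [492.4 152.1  14.8] yaw -105.14 w 49.3 F [-5.6  0.3 18. ] j [ 0.62  0.47 -0.52  0.   -0.58  0.69]
shift [-2.4  2.3 -0.2] rot [-0.0013 -0.0037  0.0046]
```

View pics/s12.png

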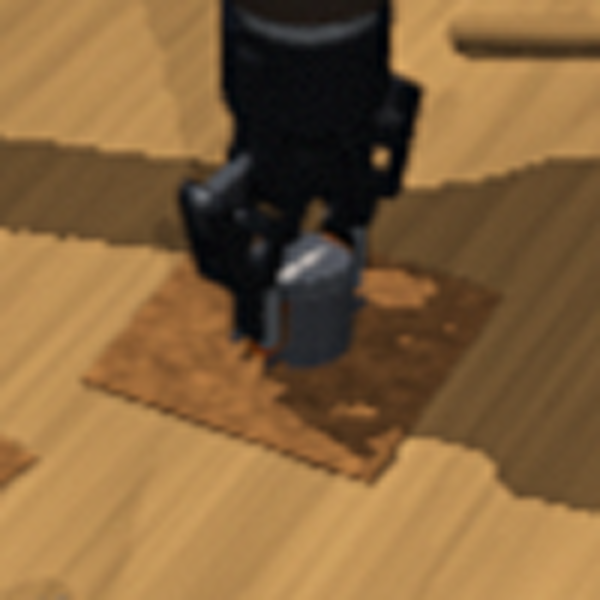

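The force is 18 N upward, so the rim is firmly on the mat. I'll relax and open.

Request:
drive_tool:
  moves:
    - [[0,0,0,0,0,0,0],[0.6,0,0,0,0,0,0],[0.75,0,0,0,0,0,0],[1,0,0,0,0,0,0],[1,0,0,0,0,0,0],[1,0,0,0,0,0,0],[1,0,0,0,0,0,0],[1,0,0,0,0,0,0],[1,0,0,0,0,0,0],[1,0,0,0,0,0,0]]

```text
clock: 15.2
position: [492.5, 152.2, 14.0]
ee_rot: [0.991, -0.132, 0.002, -0.001]
contact_force: [0.6, -0.1, 0.3]
gripper_width: 85.7
```

```bash
python3 -c "
from corr import corr; corr([489.5,150.5,150],254.6)
from look import *
look('13')"
```

```text
pos [492.5 152.2  14. ] yaw -105.15 w 85.7 F [ 0.6 -0.1  0.3] j [ 0.62  0.47 -0.52  0.   -0.58  0.69]
shift [  -2.     2.1 -136. ] rot [-0.0018 -0.0039  0.0043]
```

View pics/w13.png

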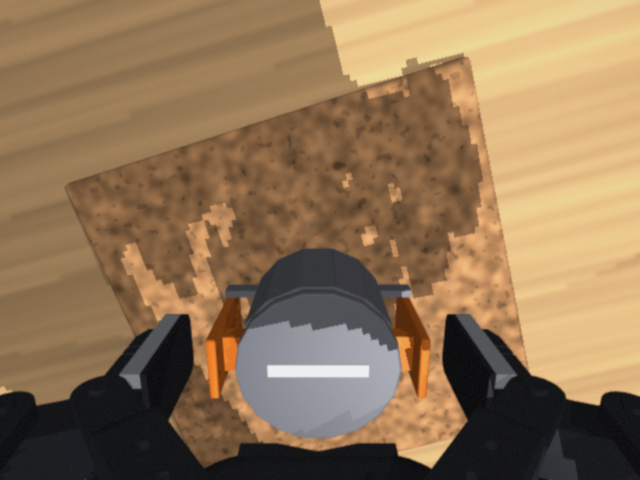

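The gripper is open, both tabs have sprung out, at (220,345) and (418,345), and the fingers are clear on both sides. Rising slowly.

Request:
drive_tool:
  moves:
    - [[1,0,0,-0.004,0,0,0],[1,0,0,-0.006,0,0,0],[1,0,0,-0.006,0,0,0],[1,0,0,-0.006,0,0,0],[1,0,0,-0.006,0,0,0],[1,0,0,-0.008,0,0,0],[1,0,0,-0.01,0,0,0],[1,0,0,-0.015,0,0,0],[1,0,0,-0.02,0,0,0],[1,0,0,-0.02,0,0,0],[1,0,0,-0.02,0,0,0],[1,0,0,-0.02,0,0,0],[1,0,0,0,0,0,0],[1,0,0,0,0,0,0]]

```text
clock: 16.65
position: [491.7, 151.9, 168.1]
ee_rot: [0.991, -0.132, 0.004, -0.002]
contact_force: [-0.8, 0.1, -0.6]
gripper_width: 85.3
```

Run:
```python
from look import *
st,p,d=look('14'); print(st['position'],st['contact_force'])
P=cloud('wrist',d,st); z=P[...,2]; near=np.hypot(P[...,0]-491,P[...,1]-151)<50
m=near&(z>38)&(z<52); print(m.sum(),np.percentile(z[m],[2,50,98]),(P[m].min(0)+P[m].max(0))/2,np.ptp(P[m],axis=0))
q,_=arm.get_image('scene');cv2.imwrite('pics/s14.png',q[:,:,::-1])
q,_=arm.get_image('top');cv2.imwrite('pics/t14.png',q[:,:,::-1])
```

```text
[491.67213094 151.89278377 168.10649394] [-0.7535548   0.07450461 -0.57054962]
5034 [39.98047526 46.41761877 47.90195807] [491.9761482  152.70373244  43.3719475 ] [50.07651408 67.8757057  10.73874847]
```

View pics/w14.png

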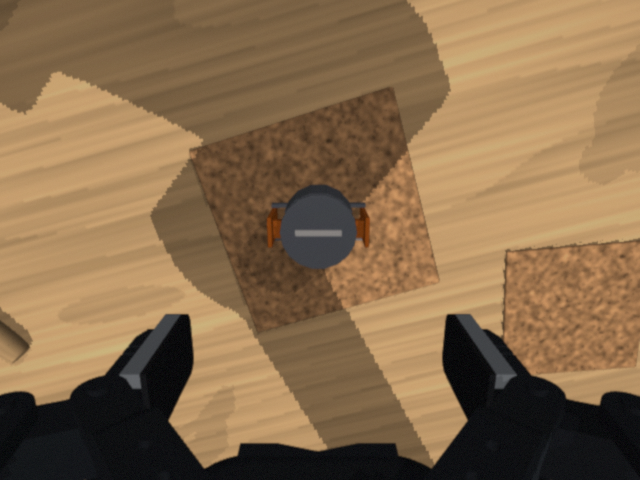

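View pics/s14.png

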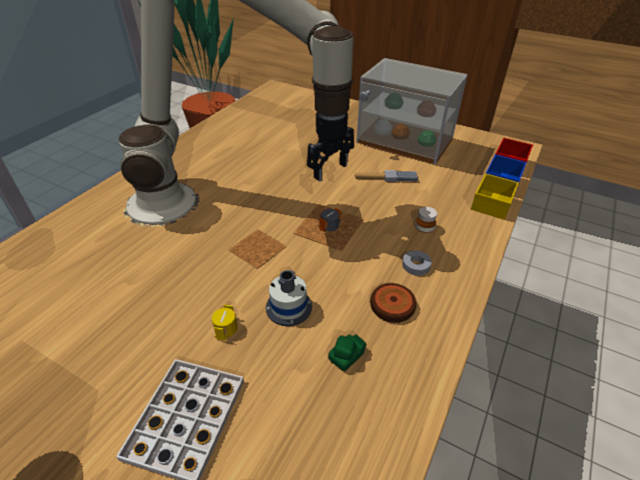

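View pics/t14.png

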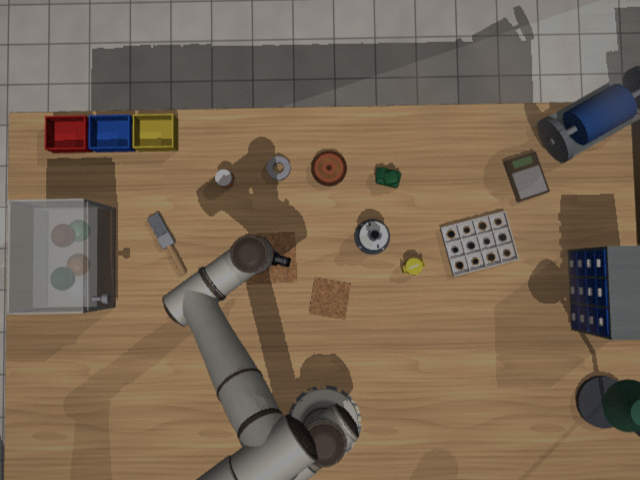

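The cap stands upright and centred on the larger mat, at (318,228) in the wrist view. Its top is at z≈46.4, as expected for 42 mm of cap on a 4 mm mat. The loose pieces are where they were, so I'm handing in.

```bash
python3 -c "
from bench import arm; print(arm.job_done())"
```

```text
the job is handed in; nothing more can be done
None
```

The cap is off the canister and standing upright on the larger cork mat, and the job is handed in at about 17 s of the 54 s allowed.

**What I did:** I squeezed both tabs flush, turned the cap about 80° counter-clockwise, lifted it straight off and carried it over. I lowered it until it touched the mat, with an 18 N push at most, then opened the gripper and backed away.

**Last checks:**
- **Placement:** the cap is at about (492, 152) and the mat's centre at about (490, 151). Its top is at z≈46.4 mm against the 46 expected, so it sits well inside the mat and flat on its rim.
- **Release:** the tabs have sprung back out, the gripper is well clear, and the force reading is about zero.
- **Other pieces:** the loose pieces and the yellow look-alike are where they were in the first pictures.

**What disagreed:**
- **Squeezed width:** the gripper read about 49 mm where 52 was expected, though the tabs looked flush with the cap.
- **Arm drift:** the arm ran off by up to about 25 mm on the longer moves. I corrected this before the grasp and before the final set-down.

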